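Fit the buffer dam and hold the tension wedge home

ROBOT

A 6-joint arm with a two-finger parallel gripper is mounted at the origin on the work surface. World frame = base frame: x ahead of the robot, y to its left, z up, the work surface at z = 0. Lengths are in m, angles in rad, forces in N, time in s.
With the tool pointing down it reaches from about 0.425 to 0.95 m from the base axis. Payload 3.5 kg.
Tool frame: the origin (TCP) lies midway between the tips of the shut fingers; the grasp point (between the pads) lies env.grip_depth behind it (env.grip_depth is the distance from the TCP to the grasp point, in m); z points along the fingers, y is the line along which they close (so a half turn about z gives the same grasp; the last joint's range is limited). The gripper opens to 85 mm and grips with 20 to 120 N. Pads are 22 mm wide; open, the fingers measure 114 mm over their backs; the gripper's body (76 mm by 85 mm) begins 54 mm behind the grasp point. The pads swing forward as they close: fully open they stand 13 mm farther back than shut.
Start: joints at [1.114, 0.286, 1.577, -0, 1.279, -0.15], TCP at [0.204, 0.643, 0.231] pointing down, gripper open.
Joint ranges: [-2.77, 2.77], [-0.9, 2.22], [0.21, 2.48], [-1.53, 4.67], [0.24, 2.81], [-2.84, 2.84]. Speed limits (rad/s): [2.79, 2.79, 3.14, 3.14, 3.14, 3.14].

INTERFACE

Orientations are given as [roll, pitch, yaw] about the fixed x, y, z axes, in that order (R = Rz(yaw) Ry(pitch) Rx(roll)).
In Python, from cell import env gives the robot as it stands. The module is installed in compiled form; this text tells all that it offers.
- The arm moves only by the tool send_rows, never from a script. Its argument "increments" is a list of rows, each a list of 2 entries, a list of its own where there are three numbers: the shift along the tool's x, y, z each as a share of 80 cm, from -1 to 1, then the turn, a rotation vector about the tool's x, y, z each as a share of pi rad, from -1 to 1. A call has 1 to 8 rows; each row is the pose to reach, as a shift and turn from the pose commanded when the call began, along the tool's axes at that moment, turning the shorter way round; what a row does not reach only later rows make up. A row lasts 1/10 s, in which the tool goes at most 50 mm and 8.59 degrees, less where a joint would pass 70% of its speed; a pose out of reach is approached as far as the arm can. A call with a number of a shift or a turn outside -1 to 1 is refused whole. A call with a gripper value outside its range is refused whole. "grip" is the closure, from -1 (fully open) to 1 (shut), set as the call begins (left out, the last holds). The fingers move at their own pace and stop on an object; "newtons" is the grip in N (left out, the last holds). Time passes only in rows, so rows that repeat a pose let the fingers close. It gives the time, the measured TCP pose, the force, the opening and the grip force at its end, in the units of the state.
- env.sense(): the state, without advancing time (a new reading comes with each control period).
- env.snapshot(name): name is "scene" or "top" or "wrist"; returns (picture, depth): 400x640x3 uint8, blue, green, red; 400x640 float32, m along the optical axis (not along the pixel's ray), 0 where there is no reading.
- env.camera_info(name): a dict with "intrinsics" (3x3 intrinsics, pixels), "R" (3x3) and "t" (3): a world point X has camera coordinates R X + t. Camera axes: x right, y down, z forward; pixel columns grow to the right and rows downward; lengths in m; the calibration is good to about 2 mm. The wrist camera is an equidistant fisheye: a pixel r from the principal point sees the ray r / f radians off the axis. A picture is of the moment at which its call begins: read the wrist's pose just before it. camera_info takes no time and is no camera call; for the wrist camera it gives the pose at the moment of the call.
- env.close_job(): hands the job in; it is judged then, once.
Trained networks look in the newest picture that a camera, given by its name, has taken for a name from the list of things; names that differ only in an ending like _2 or _b are one class to them, and where a whole thing is asked for, a point or a joint stands for the part that bears it (a point fixed in the world has none). Each returns a list of dicts, best first, with "score" (0 to 1); they miss things now and then, are a little off and sometimes report something else, mostly with a low value. They report only what shows in the picture. A call takes as long as a camera call. They do not tell look-alikes from the thing itself.
- env.search_frame(camera, name): "point" ([x, y, z] in m, in world coordinates, good to about 4 mm: the middle of the surface that is visible of it).
The state is a dict: "t": time; "joints": joint angles; "dq": joint speeds; "effort": joint torques, N m; "position": TCP position; "tool_rot": TCP orientation; "contact_force": force on the tool from outside, world axes, zero at the start; "torque": the same for the moment, N m; "opening": finger opening in m; "finger_force": force on a finger pad.
Only numpy, scipy, OpenCV 4.12 (cv2) and the standard library are available. Lean on these libraries where they do the work, as an engineer would, in place of code of your own. Each camera call takes 0.05 s, during which the arm holds its last target. There are 200 camera calls.

TASK

Stand the grey buffer dam from the draining rack on the tank's floor in the gap that is still free beside the core and let go of it; then slide the loose white wedge, sloping face outwards, down the middle of the gap between the dam and the tank's guide ribs and push it firmly home, so that the dam is pressed flush against the core's gasket. Finish while still holding the wedge down by its tab, so that I can fill the core and check for leaks; leave everything else on the bench as it is.

Things in the scene. Friction and masses are not known exactly. Their poses are not given: they have to be found in the camera images.
- tank: Clear plastic electrophoresis tank fixed on the bench, open on top, 136 (x) x 122 (y) x 95 mm high, walls 4, floor 5 mm. Origin: centre of underside. A grey core stands in its middle. The -x side is already filled by a clear cassette and a white wedge (tab at x = -35 to -47, up to 155 mm above the bench): leave it. The +x side of the core is the free gap
- gap (a point): In the free gap, on the tank's floor 5 mm above the bench, at x = +27, y = 0 of the tank: where the middle of the dam's underside stands when flush. The gap is 114 mm long (y); across (tank x) it runs from the gasket at 21 to two white guide ribs on the end wall, at 47 near the floor and 58 at the rim (7 degree slope)
- seat (a point): At x = +41, y = 0 of the tank, 20 mm above the bench: where the middle of the wedge's underside comes to rest, jammed by its taper, with the dam flush (1 mm of play sideways makes it 8 mm higher or lower). The guide ribs are 10 mm wide at tank y = +-18 and slope like the wedge
- core: Grey U-shaped electrode core fixed in the tank, 36 (x) x 104 (y) x 88 mm high, hollow and open at the top between side posts; two thin pins on the posts (y = +-45) reach 117 mm above the bench. Origin: centre of underside, 5 mm above the bench; axes parallel to the tank's. Black U-shaped rubber gaskets on both faces, outer faces at x = +-21; they hardly give
- dam: Buffer dam: plain grey plastic plate, 12 thick (x) x 104 wide (y) x 112 mm high (z), about 160 g, both faces alike. Origin: centre of underside. Starts upright in one of the rack's four places; it stands by itself. On the tank's floor its top is 117 mm above the bench, 22 mm above the tank's rim
- wedge: White tension wedge, 135 mm high, about 150 g, upright in the rack, narrow end down. Origin: centre of underside. Blade 60 wide (y), 80 high, 16 mm thick at the bottom: face x = -8 is upright (goes against the dam); the +x face slopes out 7 degrees from +8 to +18 mm at z = 80 (goes against the guide ribs, so wedge x points along tank x). Smooth plastic; 15 N down is a firm push
- tab (a point): Top centre of the wedge's grip tab, 135 mm above its underside, straight above its origin; the tab is 12 mm thick (wedge x), 44 wide (y), and 55 high. With the wedge home the top is about 155 mm above the bench, 38 mm above the dam's
- rack: White plastic draining rack fixed on the bench: base 214 (x) x 124 (y), 6 mm thick, rim 14 mm high. Origin: centre of underside. Four places at x = -78, -26, +26, +78 (y = 0), each between four pegs 20 mm high, clear width 22 mm. The four things in it stand 6 mm above the bench, x axes along the rack's x, in any order
- cassette: Bystander in the rack: empty clear gel cassette with white edges, 9 (x) x 100 (y) x 96 mm high, notched top; origin at the centre of its underside
- plate: Bystander in the rack: greenish glass plate, 8 (x) x 90 (y) x 80 mm high; origin at the centre of its underside
- beaker: Bystander: empty glass beaker, 66 mm across, 85 mm high; origin at the centre of its underside
- comb: Bystander: flat white gel comb, 96 mm long; origin at the centre of its underside
- tipbox: Bystander: pipette-tip box, 82 x 120 x 63 mm high; origin at the centre of its underside
- slidebox: Bystander: flat black slide box, 87 x 167 x 34 mm high; origin at the centre of its underside
- lid: Bystander: the tank's clear lid lying on the bench, 148 x 134 mm, 26 mm high with two black sockets to 40 mm; origin at the centre of its underside
- tuberack: Bystander: white tube rack with stoppered tubes, 70 x 150 mm, 86 mm high; origin at the centre of its underside
Things that resemble listed ones, but are neither listed nor needed, are in the scene too. What is shaped like the dam but blue or red is not meant.

How it is judged:
On the way:
1. the buffer dam stands in the free gap, let go (x of dam in the frame of core between 0.0245 and 0.04 m and z of dam in the frame of core below 0.006 m and angle between dam's own z axis and vertical below 0.15 rad and contact force between the fingers and dam below 0.1 N), for 0.2 s.
At the end, for the whole second after the job is handed in: Dam on the tank floor (3 mm), flush with the gasket of the free side (1.5 mm, 0.03 rad), pressed on it with over 5 N by the wedge; wedge upright (0.06 rad), within 20 mm of the middle, underside less than 32 mm above the bench, still held by the fingers (over 5 N), which do not touch the dam (x of dam in the frame of core between 0.0255 and 0.0285 m and angle between the x axis of dam and the x axis of core, either way round below 0.03 rad and z of dam in the frame of core below 0.003 m and contact force between dam and core above 5 N and contact force between wedge and dam above 5 N and x of wedge in the frame of tank between 0.038 and 0.045 m and y of wedge in the frame of tank between -0.02 and 0.02 m and z of wedge in the frame of tank below 0.032 m and angle between wedge's own z axis and vertical below 0.06 rad and contact force between the fingers and wedge above 5 N and contact force between the fingers and dam below 0.1 N); the arm keeps its last pose, push and grip.
It fails at once if the spare cassette or the glass plate is lifted out of the rack, shifted more than 30 mm or tipped over (distance of any of cassette, plate from where it was at the start of the episode above 0.03 m or angle between any of cassette, plate's own z axis and vertical above 0.5 rad).
It fails at once if another bystander is shifted more than 30 mm or tipped over (distance of any of beaker, comb, tipbox, slidebox, lid, tuberack from where it was at the start of the episode above 0.03 m or angle between any of beaker, comb, tipbox, slidebox, lid, tuberack's own z axis and vertical above 0.5 rad).
It also fails if it takes over 58 s, if anything falls off the work surface, if the arm or the gripper's body presses on something with over 40 N, if the wrist force passes 120 N, or if a joint passes its speed limit or range.

## Working session

There is one attempt and no reset: what is moved stays moved. The work goes in short steps, Python scripts to look and compute and a tool call to move; the robot and the scene stay as the last step left them, time stands still between calls to the robot, and variables do not carry over. Pictures are saved under pics/ and viewed, at most 10 in all, crops included, and the job is handed in when it is done.

Besides the shell and the picture viewer there is one more tool, called after "Call:" in YAML: its name, and indented under it one key for each argument. send_rows: Moves the arm, as the interface text tells. Its arguments: {"type":"object","properties":{"increments":{"type":"array","items":{"type":"array"}},"grip":{"type":"number"},"newtons":{"type":"number"}},"required":["increments"]}

```bash
mkdir -p pics; python3 - <<'E'
from cell import env
import cv2,numpy as np
s=env.sense();print(s['t'],s['position'],s['tool_rot'],s['opening'],env.grip_depth)
for c in ['scene','top']:
    p,d=env.snapshot(c);cv2.imwrite(f'pics/{c}0.png',p);np.savez(f'{c}0.npz',p=p,d=d,**env.camera_info(c))
    print(c,env.camera_info(c))
for c in ['top','scene']:
  for n in ['tank','core','dam','wedge','tab','rack','cassette','plate']:
    print(c,n,[(np.round(r['point'],3).tolist(),round(r['score'],2)) for r in env.search_frame(c,n)][:4])
E
```

```text
0.0 [0.20353447 0.64289918 0.22992188] [-3.13924845e+00 -3.54190861e-04  2.83479989e+00] 0.08531166526843605 0.0187
scene {'intrinsics': array([[369.0062754 ,   0.        , 322.32450206],
       [  0.        , 369.0062754 , 197.0397517 ],
       [  0.        ,   0.        ,   1.        ]]), 'R': array([[-0.68284158,  0.73049689, -0.0100832 ],
       [ 0.5868675 ,  0.54025766, -0.60308225],
       [-0.43510218, -0.41772714, -0.79761528]]), 't': array([ 0.36138497, -0.27699365,  1.28504913])}
top {'intrinsics': array([[383.61496026,   0.        , 320.3414952 ],
       [  0.        , 383.61496026, 200.01694834],
       [  0.        ,   0.        ,   1.        ]]), 'R': array([[-0.06930922, -0.99759456,  0.00115103],
       [-0.97464367,  0.06746851, -0.21334883],
       [ 0.21275797, -0.01590889, -0.97697541]]), 't': array([0.04344409, 0.53347817, 1.12228361])}
top tank [([0.506, -0.142, 0.067], 0.61)]
top core [([0.508, -0.145, 0.022], 0.81)]
top dam [([0.3, 0.219, 0.113], 0.71), ([0.532, 0.056, 0.108], 0.6), ([0.468, 0.224, 0.109], 0.58), ([0.376, 0.073, 0.108], 0.55)]
top wedge [([0.523, 0.217, 0.089], 0.62), ([0.508, -0.147, 0.023], 0.38), ([0.715, 0.047, 0.008], 0.24)]
top tab [([0.514, 0.22, 0.084], 0.7), ([0.49, 0.225, 0.007], 0.51)]
top rack [([0.493, 0.223, 0.008], 0.67), ([0.467, 0.225, 0.112], 0.32)]
top cassette [([0.422, 0.24, 0.086], 0.52)]
top plate [([0.465, 0.227, 0.113], 0.57), ([0.575, 0.218, 0.064], 0.48)]
scene tank [([0.503, -0.115, 0.07], 0.9), ([0.394, 0.42, 0.057], 0.23)]
scene core [([0.501, -0.169, 0.07], 0.69)]
scene dam [([0.486, 0.243, 0.089], 0.96), ([0.391, 0.08, 0.071], 0.82), ([0.305, 0.232, 0.069], 0.73), ([0.555, 0.064, 0.072], 0.61)]
scene wedge [([0.533, 0.229, 0.082], 0.94)]
scene tab [([0.536, 0.231, 0.089], 0.82)]
scene rack [([0.551, 0.26, 0.004], 0.97)]
scene cassette [([0.43, 0.253, 0.072], 0.95), ([0.599, 0.46, 0.053], 0.23)]
scene plate [([0.58, 0.218, 0.06], 0.7)]
```

View pics/top0.png

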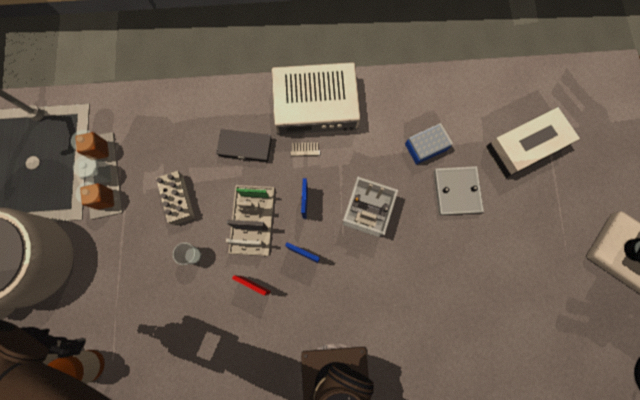

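View pics/scene0.png

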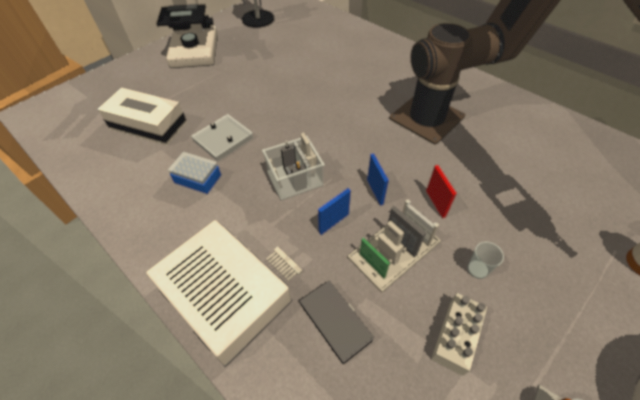

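The top view shows the rack at px (250,220): plate at row 192, wedge around 208, dam at 225 and cassette at 243. The tank is at (371,207), with its filled side towards the lower edge. I'll enlarge both.

```bash
python3 - <<'E'
import cv2,numpy as np
t=cv2.imread('pics/top0.png');s=cv2.imread('pics/scene0.png')
a=cv2.resize(t[172:262,220:300],(400,450),interpolation=3)
b=cv2.resize(t[172:242,335:405],(400,400),interpolation=3)
c=np.zeros((450,800,3),np.uint8);c[:,:400]=a;c[:400,400:]=b
cv2.imwrite('pics/crop1.png',c)
a=cv2.resize(s[195:290,345:445],(400,380),interpolation=3)
b=cv2.resize(s[125:205,255:335],(400,400),interpolation=3)
c=np.zeros((450,800,3),np.uint8);c[:380,:400]=a;c[:400,400:]=b
cv2.imwrite('pics/crop2.png',c)
E
```

```text
(no output)
```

View pics/crop1.png

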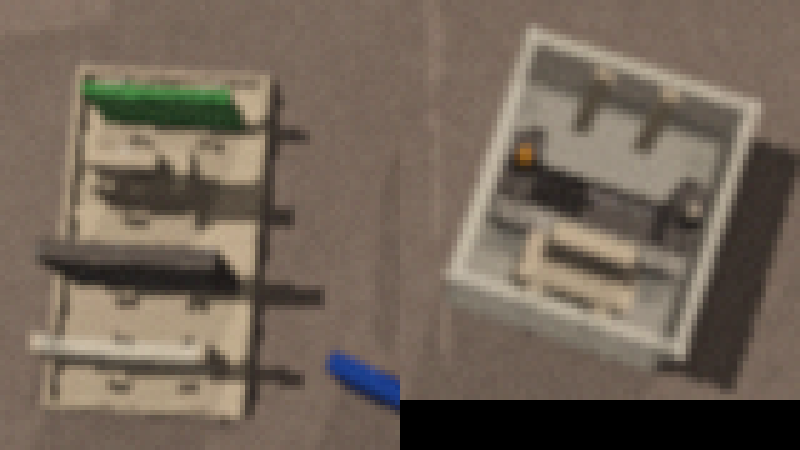

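View pics/crop2.png

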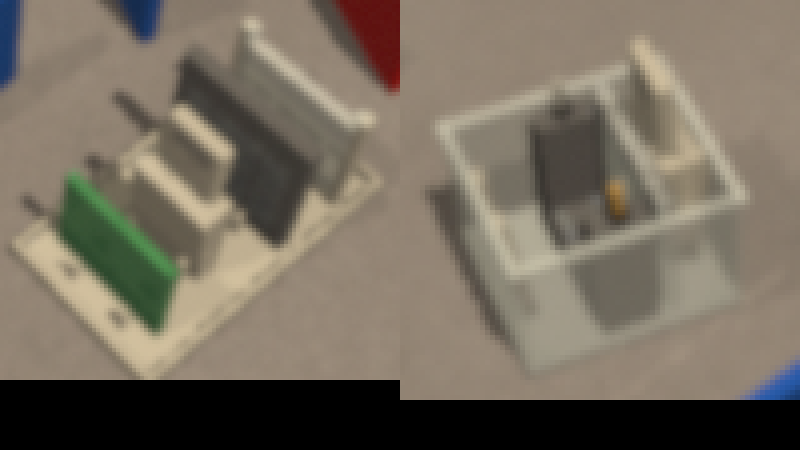

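The crops show the wedge's shoulder facing the plate, which is world +x, so it already has the right orientation. The tank's free gap with two ribs is on its world +x side, and the tank is yawed about -15°. Next I'll move above the rack for a close look.

```bash
cat > h.py <<'E'
import numpy as np
from scipy.spatial.transform import Rotation as R
from cell import env
def inc(pos,yaw,cur=None):
    """row (shares) from current/commanded pose (p,R) to tool-down target TCP pos,yaw"""
    s=env.sense()
    p,r=cur if cur else (s['position'],R.from_euler('xyz',s['tool_rot']))
    q=R.from_euler('xyz',[np.pi,0,yaw])
    return np.round(r.inv().apply(np.array(pos)-p)/.8,4).tolist(),np.round((r.inv()*q).as_rotvec()/np.pi,4).tolist()
def st():
    s=env.sense();print('t',round(s['t'],2),'p',np.round(s['position'],4),'rpy',np.round(s['tool_rot'],4),'F',np.round(s['contact_force'],1),'T',np.round(s['torque'],2),'open',round(s['opening'],4),'ff',np.round(s['finger_force'],1))
E
python3 - <<'E'
from h import *
st();print(inc([.49,.20,.38],1.53))
c=env.camera_info('wrist');print(c, -c['R'].T@c['t'])
E
```

```text
t 0.9 p [0.2038 0.6435 0.2314] rpy [3.1416 0.     2.8348] F [-0.1 -0.4  0.7] T [-0.03 -0.02 -0.02] open 0.0857 ff 0.0
([-0.5084, -0.4204, -0.1858], [0.0, -0.0, 0.4153])
{'intrinsics': array([[309.70691629,   0.        , 314.08971216],
       [  0.        , 309.70691629, 194.77752538],
       [  0.        ,   0.        ,   1.        ]]), 'R': array([[ 3.00514556e-01,  9.53777206e-01, -2.06031428e-04],
       [ 9.21360048e-01, -2.90244758e-01,  2.58560713e-01],
       [ 2.46549515e-01, -7.78910870e-02, -9.65994987e-01]]), 't': array([-0.67477518, -0.03427789,  0.37842715])} [0.14106101 0.66311232 0.37428262]
```

Call:
send_rows:
  increments:
    - [[-0.1,-0.05,-0.185],[0,0,0.045]]
    - [[-0.5084,-0.4204,-0.1858],[0,0,0.4153]]
    - [[-0.5084,-0.4204,-0.1858],[0,0,0.4153]]
    - [[-0.5084,-0.4204,-0.1858],[0,0,0.4153]]
    - [[-0.5084,-0.4204,-0.1858],[0,0,0.4153]]
    - [[-0.5084,-0.4204,-0.1858],[0,0,0.4153]]
    - [[-0.5084,-0.4204,-0.1858],[0,0,0.4153]]
    - [[-0.5084,-0.4204,-0.1858],[0,0,0.4153]]
  grip: 0.1

```text
t: 1.7
position: [0.4053, 0.3338, 0.347]
tool_rot: [3.141, -0.0, 1.638]
contact_force: [0.9, 0.2, -0.3]
opening: 0.0382
finger_force: 0.0
```

```bash
python3 - <<'E'
from h import *
st();print(inc([.49,.20,.38],1.53))
E
```

```text
t 1.7 p [0.4053 0.3338 0.347 ] rpy [ 3.1407e+00 -4.0000e-04  1.6376e+00] F [ 0.9  0.2 -0.3] T [ 0.02 -0.03 -0.02] open 0.0382 ff 0.0
([-0.1739, 0.0945, -0.0412], [0.0003, -0.0001, 0.0342])
```

Call:
send_rows:
  increments:
    - [[-0.174,0.0945,-0.041],[0,0,0.0342]]
    - [[-0.174,0.0945,-0.041],[0,0,0.0342]]
    - [[-0.174,0.0945,-0.041],[0,0,0.0342]]
    - [[-0.174,0.0945,-0.041],[0,0,0.0342]]
    - [[-0.174,0.0945,-0.041],[0,0,0.0342]]
    - [[-0.174,0.0945,-0.041],[0,0,0.0342]]

```text
t: 2.3
position: [0.4897, 0.2028, 0.3787]
tool_rot: [-3.141, -0.001, 1.536]
contact_force: [-0.2, -0.2, -0.9]
opening: 0.0382
finger_force: 0.0
```

```bash
python3 - <<'E'
from h import *
import cv2
st()
c=env.camera_info('wrist');p,d=env.snapshot('wrist');np.savez('w1.npz',p=p,d=d,**c);cv2.imwrite('pics/w1.png',p)
print(-c['R'].T@c['t'],(d>0).mean())
E
```

```text
t 2.3 p [0.4897 0.2028 0.3787] rpy [-3.1406e+00 -5.0000e-04  1.5362e+00] F [-0.2 -0.2 -0.9] T [-0.01  0.04 -0.03] open 0.0382 ff 0.0
[0.49152846 0.26787852 0.52163451] 0.98448046875
```

View pics/w1.png

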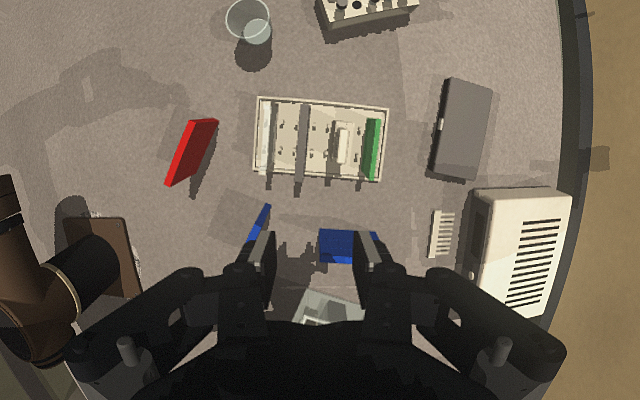

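The rack is at (320,140): cassette column 265, dam 302, wedge 343 (shoulder on the plate side) and plate 373. The finger tips are at (262,250) and (368,250). Next I'll fit the top faces from depth.

```bash
cat >> h.py <<'E'
def cloud(f,fish=True):
    z=np.load(f);d=z['d'];K=z['intrinsics'];v,u=np.mgrid[:400,:640]
    x=(u-K[0,2])/K[0,0];y=(v-K[1,2])/K[1,1]
    if fish:
        r=np.hypot(x,y)+1e-9;k=np.tan(np.minimum(r,1.5))/r;x=x*k;y=y*k
    P=np.stack([x*d,y*d,d],-1);return (P-z['t'])@z['R'],d>0
E
python3 - <<'E'
from h import *
import cv2
def rect(P,m,name):
    q=P[m]; 
    if len(q)<5: print(name,len(q));return
    (c,s,a)=cv2.minAreaRect((q[:,:2]*1000).astype(np.float32))
    b=cv2.boxPoints((c,s,a));e=max([b[1]-b[0],b[2]-b[1]],key=np.linalg.norm)
    print(name,len(q),'rect c',np.round(c,1),'size',np.round(s,1),'long axis deg',round(np.degrees(np.arctan2(e[1],e[0]))%180,2),'mean',np.round(q.mean(0)*1000,1),'med',np.round(np.median(q,0)*1000,1))
for f,fi in [('w1.npz',1),('top0.npz',0)]:
    P,ok=cloud(f,fi);X,Y,Z=P[...,0],P[...,1],P[...,2]
    B=ok&(Y>.13)&(Y<.31)
    for lo in (.37,.40,.43,.45,.48,.505,.53,.56): 
        m=B&(X>lo)&(X<lo+.03)&(Z>.03); print(lo, np.round(np.percentile(Z[m],[50,90,98]),3) if m.any() else None,end=' ')
    print()
    rect(P,B&(X>.44)&(X<.50)&(Z>.111)&(Z<.126),'dam')
    rect(P,B&(X>.48)&(X<.56)&(Z>.13)&(Z<.150),'tab')
    rect(P,B&(X>.48)&(X<.57)&(Z>.075)&(Z<.097)&(abs(Y-.22)<.04),'shoulder')
    rect(P,B&(X>.55)&(X<.61)&(Z>.078)&(Z<.095),'plate')
    rect(P,B&(X>.37)&(X<.45)&(Z>.08)&(Z<.11),'cassette')
    rect(P,B&(X>.36)&(X<.65)&(Z>.002)&(Z<.020),'rack')
P,ok=cloud('top0.npz',0);X,Y,Z=P[...,0],P[...,1],P[...,2]
B=ok&(X>.40)&(X<.62)&(Y>-.25)&(Y<-.04)
rect(P,B&(Z>.085)&(Z<.105),'rim');rect(P,B&(Z>.03)&(Z<.105),'tankall');rect(P,B&(Z>.145)&(Z<.17),'tanktab')
P,ok=cloud('scene0.npz',0);X,Y,Z=P[...,0],P[...,1],P[...,2]
B=ok&(X>.40)&(X<.62)&(Y>-.25)&(Y<-.04)
rect(P,B&(Z>.085)&(Z<.105),'rim');rect(P,B&(Z>.145)&(Z<.17),'tanktab')
E
```

```text
0.37 None 0.4 [0.463 0.482 0.483] 0.43 [0.459 0.481 0.483] 0.45 [0.46  0.48  0.483] 0.48 [0.468 0.48  0.482] 0.505 [0.448 0.48  0.483] 0.53 [0.462 0.481 0.483] 0.56 [0.082 0.087 0.088] 
dam 733 rect c [473.2 229.8] size [104.4  13. ] long axis deg 82.74 mean [473.4 231.3 118.2] med [473.3 231.7 118.3]
tab 353 rect c [525.2 226.6] size [45.1 13.2] long axis deg 81.88 mean [524.7 227.6 140.3] med [524.4 227.5 140.9]
shoulder 396 rect c [533.7 221.6] size [ 58.5 108.9] long axis deg 128.97 mean [533.1 228.2  86.3] med [535.4 232.7  86.5]
plate 395 rect c [575.7 215.1] size [89.7  9.7] long axis deg 82.92 mean [575.5 215.9  85.4] med [575.2 216.3  86.1]
cassette 569 rect c [422.  237.9] size [103.   10.8] long axis deg 82.53 mean [422.4 238.2  92.4] med [422.2 237.4  90.5]
rack 6682 rect c [505.5 220.4] size [179.  289.1] long axis deg 179.8 mean [499.3 229.8   7.6] med [498.8 232.4   6.5]
0.37 None 0.4 [0.088 0.101 0.104] 0.43 [0.072 0.109 0.111] 0.45 [0.112 0.12  0.121] 0.48 [0.116 0.119 0.119] 0.505 [0.088 0.141 0.143] 0.53 [0.084 0.088 0.091] 0.56 [0.075 0.087 0.088] 
dam 157 rect c 
[... 623 characters left out ...]
ong axis deg 0.23 mean [491.9 221.5   6.8] med [494.3 218.8   5.9]
rim 831 rect c [ 500.9 -140.6] size [127.4 142.9] long axis deg 157.14 mean [ 491.9 -137.9   95.2] med [ 483.6 -134.1   95.1]
tankall 1266 rect c [ 500.9 -140.6] size [127.4 142.9] long axis deg 157.14 mean [ 496.2 -142.5   82.4] med [ 487.9 -143.2   92.7]
tanktab 76 rect c [ 463.2 -124.4] size [43.8 12.7] long axis deg 65.27 mean [ 462.4 -123.9  153.6] med [ 462.4 -124.1  154.2]
rim 907 rect c [ 504.6 -137. ] size [130.8 142.9] long axis deg 157.25 mean [ 502.1 -130.    94.7] med [ 494.  -118.1   94.9]
tanktab 67 rect c [ 467.7 -120.8] size [44.8 12.7] long axis deg 69.2 mean [ 469.9 -118.4  153.1] med [ 471.1 -117.4  154.1]
```

```bash
python3 - <<'E'
from h import *
st();print(inc([.4732,.230,.19],1.4435));print(inc([.4732,.230,.089],1.4435))
E
```

```text
t 2.35 p [0.4894 0.2033 0.3785] rpy [-3.1404e+00 -4.0000e-04  1.5374e+00] F [0.8 0.4 0.5] T [-0.01 -0.02 -0.03] open 0.0386 ff 0.0
([0.0326, -0.0211, 0.2357], [-0.0004, -0.0001, 0.0299])
([0.0325, -0.0209, 0.3619], [-0.0004, -0.0001, 0.0299])
```

Call:
send_rows:
  increments:
    - [[0.0325,-0.021,0.06],[0,0,0.0299]]
    - [[0.0325,-0.021,0.12],[0,0,0.0299]]
    - [[0.0325,-0.021,0.18],[0,0,0.0299]]
    - [[0.0325,-0.021,0.2357],[0,0,0.0299]]
    - [[0.0325,-0.021,0.2357],[0,0,0.0299]]
    - [[0.0325,-0.021,0.2357],[0,0,0.0299]]

```text
t: 2.95
position: [0.4736, 0.2299, 0.1907]
tool_rot: [-3.14, 0.0, 1.444]
contact_force: [0.6, -0.6, 1.1]
opening: 0.0382
finger_force: 0.0
```

```bash
python3 - <<'E'
from h import *
st();print(inc([.4732,.230,.089],1.4435))
E
```

```text
t 2.95 p [0.4736 0.2299 0.1907] rpy [-3.1403e+00  4.0000e-04  1.4441e+00] F [ 0.6 -0.6  1.1] T [-0.03 -0.02 -0.  ] open 0.0382 ff 0.0
([0.0001, -0.0003, 0.1271], [-0.0004, 0.0001, 0.0002])
```

Descend, then close on the dam in the same call sequence.

Call:
send_rows:
  increments:
    - [[0,0,0.04],[0,0,0]]
    - [[0,0,0.08],[0,0,0]]
    - [[0,0,0.11],[0,0,0]]
    - [[0,0,0.127],[0,0,0]]
    - [[0,0,0.127],[0,0,0]]
    - [[0,0,0.127],[0,0,0]]

```text
t: 3.55
position: [0.4789, 0.2304, 0.0944]
tool_rot: [3.132, -0.004, 1.443]
contact_force: [-0.4, 0.6, 6.2]
opening: 0.0384
finger_force: 2.2
```

Call:
send_rows:
  increments:
    - [[0,0,0],[0,0,0]]
    - [[0,0,0],[0,0,0]]
    - [[0,0,0],[0,0,0]]
    - [[0,0,0],[0,0,0]]
    - [[0,0,0],[0,0,0]]
  grip: 1
  newtons: 60

```text
t: 4.05
position: [0.4762, 0.2298, 0.0923]
tool_rot: [3.138, -0.002, 1.442]
contact_force: [-1.7, 0.4, 9.0]
opening: 0.0107
finger_force: 59.3
```

```bash
python3 - <<'E'
from h import *
import cv2
st()
c=env.camera_info('wrist');p,d=env.snapshot('wrist');np.savez('w2.npz',p=p,d=d,**c)
q,_=env.snapshot('scene')
a=cv2.resize(q[195:290,345:445],(400,380),interpolation=3)
o=np.zeros((580,640,3),np.uint8);o[:200]=p[100:300];o[200:,:400]=a
cv2.imwrite('pics/w2.png',o);st()
E
```

```text
t 4.05 p [0.4762 0.2298 0.0923] rpy [ 3.1381e+00 -2.2000e-03  1.4421e+00] F [-1.7  0.4  9. ] T [0.08 0.41 0.  ] open 0.0107 ff 59.3
t 4.15 p [0.4762 0.2298 0.0923] rpy [ 3.1381e+00 -2.2000e-03  1.4422e+00] F [-1.7  0.7  9.2] T [0.11 0.47 0.05] open 0.011 ff 59.3
```

View pics/w2.png

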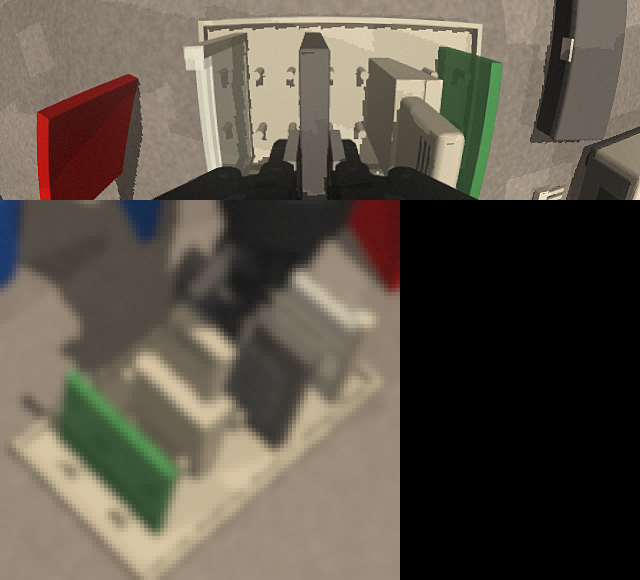

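The dam stands between the fingers at column 315, and the cassette and wedge have not been disturbed. Lift.

Call:
send_rows:
  increments:
    - [[0,0,-0.02],[0,0,0]]
    - [[0,0,-0.06],[0,0,0]]
    - [[0,0,-0.11],[0,0,0]]
    - [[0,0,-0.16],[0,0,0]]
    - [[0,0,-0.21],[0,0,0]]
    - [[0,0,-0.24],[0,0,0]]
    - [[0,0,-0.24],[0,0,0]]
    - [[0,0,-0.24],[0,0,0]]

```text
t: 4.95
position: [0.4739, 0.2288, 0.2802]
tool_rot: [-3.141, 0.0, 1.442]
contact_force: [0.0, 0.9, -2.7]
opening: 0.0109
finger_force: 58.9
```

```bash
python3 - <<'E'
from h import *
import cv2
st()
c=env.camera_info('wrist');p,d=env.snapshot('wrist');np.savez('w3.npz',p=p,d=d,**c);cv2.imwrite('pics/w3.png',p)
P,ok=cloud('w3.npz');s=env.sense()
r=R.from_euler('xyz',s['tool_rot']);Q=(P-s['position'])@r.as_matrix()
# dam top face in tool frame
m=ok&(abs(Q[...,1])<.012)&(abs(Q[...,0])<.07)&(Q[...,2]>-.05)&(Q[...,2]<.02)
q=Q[m]*1000;print(len(q),np.round(np.percentile(q,[2,50,98],axis=0),1))
print(inc([.545,-.13,.29],np.pi/2-np.radians(22.9)))
E
```

```text
t 4.95 p [0.4739 0.2288 0.2802] rpy [-3.1409e+00  3.0000e-04  1.4422e+00] F [ 0.   0.9 -2.7] T [-0.02  0.05  0.  ] open 0.0109 ff 58.9
7261 [[-25.5 -10.6 -48.9]
 [ 11.4   0.  -27.6]
 [ 52.3  10.7  -7.4]]
([-0.433, 0.1464, -0.0139], [-0.001, 0.0006, 0.0863])
```

View pics/w3.png

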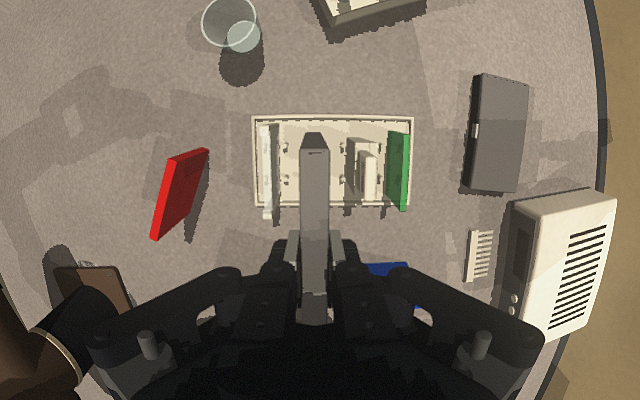

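The dam is held square (its edge is at tool x +52 mm, centred in y). I'll carry it just beside the tank, so the wrist camera can measure the tank without the dam blocking it.

```bash
python3 - <<'E'
from h import *
print(inc([.592,-.21,.30],np.pi/2-np.radians(22.9)))
E
```

```text
([-0.5247, 0.2174, -0.0266], [-0.001, 0.0006, 0.0863])
```

Call:
send_rows:
  increments:
    - [[-0.06,0.025,-0.0266],[0,0,0.01]]
    - [[-0.12,0.05,-0.0266],[0,0,0.02]]
    - [[-0.18,0.075,-0.0266],[0,0,0.03]]
    - [[-0.24,0.1,-0.0266],[0,0,0.04]]
    - [[-0.3,0.125,-0.0266],[0,0,0.05]]
    - [[-0.36,0.15,-0.0266],[0,0,0.06]]
    - [[-0.42,0.174,-0.0266],[0,0,0.07]]
    - [[-0.48,0.2,-0.0266],[0,0,0.08]]

```text
t: 5.8
position: [0.5774, -0.1551, 0.2985]
tool_rot: [-3.136, -0.001, 1.189]
contact_force: [1.2, 0.6, -0.8]
opening: 0.011
finger_force: 59.0
```

```bash
python3 - <<'E'
from h import *
st();print(inc([.592,-.21,.30],np.pi/2-np.radians(22.9)))
E
```

```text
t 5.8 p [ 0.5774 -0.1551  0.2985] rpy [-3.1358e+00 -5.0000e-04  1.1891e+00] F [ 1.2  0.6 -0.8] T [ 0.07 -0.09 -0.01] open 0.011 ff 59.0
([-0.0569, 0.0425, -0.0021], [-0.0018, -0.0002, 0.0057])
```

Call:
send_rows:
  increments:
    - [[-0.05,0.0425,-0.002],[0,0,0.005]]
    - [[-0.05,0.0425,-0.002],[0,0,0.005]]
    - [[-0.05,0.0425,-0.002],[0,0,0.005]]
    - [[-0.05,0.0425,-0.002],[0,0,0.005]]
    - [[-0.05,0.0425,-0.002],[0,0,0.005]]

```text
t: 6.3
position: [0.5947, -0.2017, 0.3029]
tool_rot: [-3.14, -0.0, 1.177]
contact_force: [-0.2, 0.2, -1.4]
opening: 0.0109
finger_force: 59.0
```

```bash
python3 - <<'E'
from h import *
import cv2
st()
c=env.camera_info('wrist');p,d=env.snapshot('wrist');np.savez('w4.npz',p=p,d=d,**c);cv2.imwrite('pics/w4.png',p)
P,ok=cloud('w4.npz');X,Y,Z=P[...,0],P[...,1],P[...,2]
o=np.array([.503,-.139]);th=np.radians(-22.9);A=np.array([[np.cos(th),np.sin(th)],[-np.sin(th),np.cos(th)]])
T=(P[...,:2]-o)@A.T
B=ok&(abs(T[...,0])<.09)&(abs(T[...,1])<.085)
for lo,hi,n in [(.088,.102,'rim'),(.147,.165,'tab'),(.109,.123,'pins'),(.103,.106,'x')]:
    q=P[B&(Z>lo)&(Z<hi)]
    if len(q)<4: print(n,len(q));continue
    r=cv2.minAreaRect((q[:,:2]*1000).astype(np.float32));print(n,len(q),r,np.round(q.mean(0)*1000,1))
np.savez('t4.npz',T=T,Z=Z,ok=B)
E
```

```text
t 6.3 p [ 0.5947 -0.2017  0.3029] rpy [-3.1399e+00 -4.0000e-04  1.1767e+00] F [-0.2  0.2 -1.4] T [ 0.06 -0.    0.02] open 0.0109 ff 59.0
rim 4638 ((503.1812744140625, -140.1138153076172), (129.28103637695312, 143.04562377929688), 67.21153259277344) [ 501.6 -138.5   95.8]
tab 513 ((466.445068359375, -124.56869506835938), (43.839637756347656, 12.425500869750977), 67.15372467041016) [ 467.6 -124.5  153.9]
pins 262 ((484.74591064453125, -132.5966033935547), (96.52398681640625, 47.2236213684082), 67.01010131835938) [ 481.3 -129.2  115.9]
x 46 ((483.18035888671875, -130.36526489257812), (92.93866729736328, 52.34321975708008), 67.78411102294922) [ 478.9 -131.4  104.5]
```

View pics/w4.png

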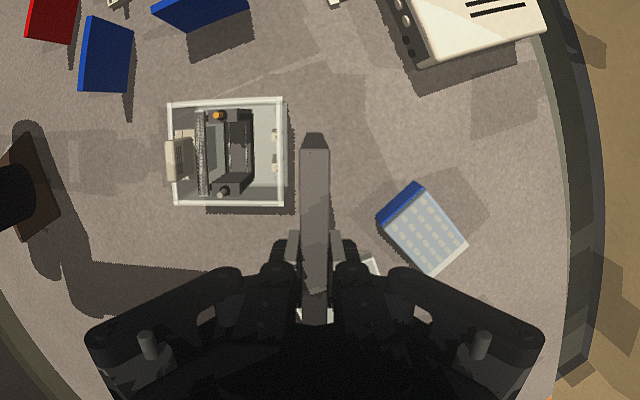

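The tank sits in full view at px (228,152): ribs at (275,135) and (275,168), free gap at columns 255-280, core at columns 205-250. Refining its pose with 1D edge profiles.

```bash
python3 - <<'E'
from h import *
P,ok=cloud('w4.npz');Z=P[...,2]
o=np.array([.5032,-.1401])
for deg in (-22.6,-22.9,-23.2):
    th=np.radians(deg);A=np.array([[np.cos(th),np.sin(th)],[-np.sin(th),np.cos(th)]])
    T=(P[...,:2]-o)@A.T*1000;x,y=T[...,0],T[...,1]
    print(deg)
    for n,m in {'wall+x':(x>58)&(x<78)&(abs(y)<50),'wall-x':(x<-58)&(x>-78)&(abs(y)<50),'wall+y':(y>52)&(y<70)&(abs(x)<58),'wall-y':(y<-52)&(y>-70)&(abs(x)<58)}.items():
        m=m&ok&(Z>.0925)&(Z<.098);a,b=(x,y) if 'x' in n else (y,x)
        print(n,m.sum(),np.round(np.percentile(a[m],[5,50,95]),1),'slope deg',round(np.degrees(np.polyfit(b[m],a[m],1)[0]),2))
th=np.radians(-22.9);A=np.array([[np.cos(th),np.sin(th)],[-np.sin(th),np.cos(th)]])
T=(P[...,:2]-o)@A.T*1000;x,y=T[...,0],T[...,1]
# rows of pixels across x at several y: print x,z profile
for yy in (-45,-18,0,18,45):
    m=ok&(abs(y-yy)<1.0)&(abs(x)<75)
    i=np.argsort(x[m]);print(yy,[(round(float(a)),round(float(b)*1000)) for a,b in zip(x[m][i],Z[m][i])][::2])
E
```

```text
-22.6
wall+x 606 [59.8 67.5 71.1] slope deg -0.46
wall-x 222 [-70.4 -66.8 -63.5] slope deg 0.16
wall+y 522 [57.6 60.5 63.4] slope deg -0.02
wall-y 561 [-63.7 -60.2 -57. ] slope deg 0.2
-22.9
wall+x 606 [60.1 67.4 71. ] slope deg -0.74
wall-x 220 [-70.5 -66.9 -63.6] slope deg -0.18
wall+y 521 [57.5 60.5 63.4] slope deg 0.27
wall-y 561 [-63.9 -60.3 -56.9] slope deg 0.47
-23.2
wall+x 604 [60.3 67.4 70.9] slope deg -1.0
wall-x 219 [-70.5 -67.  -63.6] slope deg -0.49
wall+y 519 [57.5 60.5 63.6] slope deg 0.58
wall-y 557 [-64.  -60.2 -56.8] slope deg 0.79
-45 [(-70, 96), (-68, 95), (-65, 66), (-65, 63), (-64, 97), (-64, 67), (-64, 81), (-64, 91), (-64, 72), (-64, 79), (-64, 36), (-63, 40), (-63, 60), (-63, 56), (-63, 45), (-63, 60), (-32, 99), (-29, 99), (-26, 100), (-24, 98), (-21, 99), (-21, 93), (-20, 98), (-20, 91), (-19, 91), (-17, 93), (-15, 92), (-13, 93), (-10, 94), (-9, 93), (-3, 117), (0, 117), (1, 118), (2, 117), (3, 106), (3, 111), (3, 117), (4, 106), (4, 102), (4, 108), (6, 101), (6, 101), (7, 93), (8, 93), (9, 95), (11, 92), (12, 92), (13, 95), (15, 91), (17, 91), (18, 91), (
[... 11982 characters left out ...]
, (-23, 99), (-21, 99), (-21, 98), (-20, 92), (-20, 100), (-19, 91), (-17, 94), (-15, 95), (-14, 94), (-12, 95), (-2, 117), (-1, 117), (1, 117), (2, 117), (3, 117), (3, 107), (3, 103), (3, 111), (3, 111), (4, 108), (5, 99), (5, 93), (5, 98), (7, 94), (7, 93), (9, 93), (10, 92), (11, 94), (13, 94), (14, 95), (16, 95), (18, 92), (20, 20), (20, 28), (20, 91), (21, 77), (21, 71), (21, 43), (21, 50), (21, 89), (21, 51), (21, 13), (21, 58), (21, 64), (22, 70), (22, 71), (23, 7), (24, 5), (26, 6), (27, 5), (29, 6), (30, 5), (32, 6), (33, 6), (35, 6), (36, 6), (38, 6), (39, 5), (40, 6), (42, 5), (44, 5), (47, 5), (50, 6), (64, 95), (67, 96), (67, 49), (68, 14), (69, 33), (70, 0), (71, 91), (73, -1)]
```

Tank pose refined: origin about (0.5037, -0.1403), yaw about -22.5°, gasket at x=21. The core is open at the front above z=20 mm. I'll go above the gap at tank x=31 to leave clearance.

```bash
cat >> h.py <<'E'
TH=np.radians(-22.5);TO=np.array([.5037,-.1403]);YAW=np.pi/2+TH
TA=np.array([[np.cos(TH),-np.sin(TH)],[np.sin(TH),np.cos(TH)]])
def tw(x,y,z): return np.r_[TO+TA@np.array([x,y]),z]
def intank(): s=env.sense();return np.round(TA.T@(s['position'][:2]-TO)*1000,2)
E
python3 - <<'E'
from h import *
st();print(intank(),inc(tw(.031,0,.21),YAW))
E
```

```text
t 6.35 p [ 0.5949 -0.2017  0.3034] rpy [-3.1409e+00 -2.0000e-04  1.1769e+00] F [-0.6 -0.4 -1.8] T [-0.    0.04 -0.05] open 0.0107 ff 59.0
[107.72 -21.85] ([0.0272, -0.0959, 0.1169], [-0.0002, -0.0001, -0.0004])
```

Call:
send_rows:
  increments:
    - [[0.014,-0.05,0],[0,0,0]]
    - [[0.0272,-0.0959,0],[0,0,0]]
    - [[0.0272,-0.0959,0.02],[0,0,0]]
    - [[0.0272,-0.0959,0.06],[0,0,0]]
    - [[0.0272,-0.0959,0.1],[0,0,0]]
    - [[0.0272,-0.0959,0.117],[0,0,0]]
    - [[0.0272,-0.0959,0.117],[0,0,0]]
    - [[0.0272,-0.0959,0.117],[0,0,0]]

```text
t: 7.15
position: [0.5334, -0.1538, 0.2112]
tool_rot: [3.14, 0.0, 1.175]
contact_force: [-0.4, -0.2, -1.8]
opening: 0.011
finger_force: 59.5
```

```bash
python3 - <<'E'
from h import *
import cv2
st();print(intank(),inc(tw(.031,0,.115),YAW))
c=env.camera_info('wrist');p,d=env.snapshot('wrist');np.savez('w5.npz',p=p,d=d,**c);cv2.imwrite('pics/w5.png',p)
E
```

```text
t 7.15 p [ 0.5334 -0.1538  0.2112] rpy [3.1400e+00 1.0000e-04 1.1754e+00] F [-0.4 -0.2 -1.8] T [ 0.05 -0.05  0.06] open 0.011 ff 59.5
[32.61 -1.06] ([0.0013, -0.0022, 0.1203], [0.0005, 0.0, -0.0008])
```

View pics/w5.png

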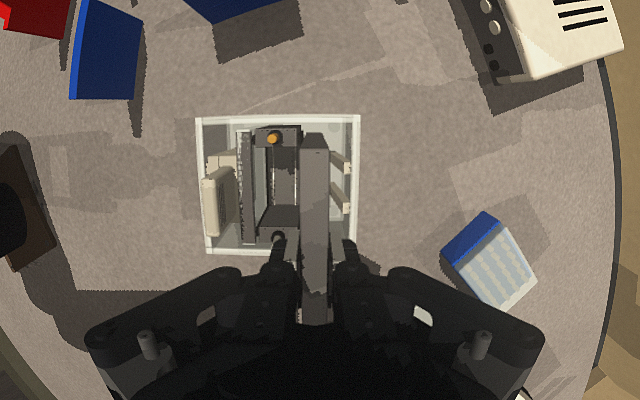

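The dam (column 315) hangs between the core's gasket (about 298) and the ribs (about 345). Descending.

Call:
send_rows:
  increments:
    - [[0.0013,-0.0022,0.03],[0,0,0]]
    - [[0.0013,-0.0022,0.06],[0,0,0]]
    - [[0.0013,-0.0022,0.09],[0,0,0]]
    - [[0.0013,-0.0022,0.12],[0,0,0]]
    - [[0.0013,-0.0022,0.12],[0,0,0]]
    - [[0.0013,-0.0022,0.12],[0,0,0]]

```text
t: 7.8
position: [0.5325, -0.1526, 0.1158]
tool_rot: [3.139, 0.0, 1.175]
contact_force: [0.1, 0.5, -2.4]
opening: 0.0109
finger_force: 59.4
```

```bash
python3 - <<'E'
from h import *
st();print(intank(),inc(tw(.031,0,.092),YAW),inc(tw(.027,0,.092),YAW))
E
```

```text
t 7.8 p [ 0.5325 -0.1526  0.1158] rpy [3.1394e+00 1.0000e-04 1.1750e+00] F [ 0.1  0.5 -2.4] T [-0.02  0.    0.03] open 0.0109 ff 59.4
[31.34 -0.29] ([0.0004, -0.0005, 0.0298], [0.0007, 0.0, -0.001]) ([0.0004, -0.0055, 0.0298], [0.0007, 0.0, -0.001])
```

Lower slowly to touch the floor.

Call:
send_rows:
  increments:
    - [[0,0,0.012],[0,0,-0.001]]
    - [[0,0,0.02],[0,0,-0.001]]
    - [[0,0,0.026],[0,0,-0.001]]
    - [[0,0,0.029],[0,0,-0.001]]
    - [[0,0,0.029],[0,0,-0.001]]
    - [[0,0,0.029],[0,0,-0.001]]

```text
t: 8.4
position: [0.5318, -0.1522, 0.0915]
tool_rot: [3.141, 0.0, 1.178]
contact_force: [-0.1, 0.0, 1.7]
opening: 0.0109
finger_force: 59.9
```

Call:
send_rows:
  increments:
    - [[0,-0.002,0],[0,0,0]]
    - [[0,-0.0035,0],[0,0,0]]
    - [[0,-0.0045,0],[0,0,0]]
    - [[0,-0.0045,0],[0,0,0]]
    - [[0,-0.0045,0],[0,0,0]]

```text
t: 8.9
position: [0.5287, -0.1508, 0.0914]
tool_rot: [3.14, -0.0, 1.178]
contact_force: [1.0, -1.7, 1.5]
opening: 0.011
finger_force: 60.1
```

The dam is on the floor at tank x≈27.1 with light contact. Opening slightly.

Call:
send_rows:
  increments:
    - [[0,0,0],[0,0,0]]
    - [[0,0,0],[0,0,0]]
    - [[0,0,0],[0,0,0]]
    - [[0,0,0],[0,0,0]]
  grip: 0.35

```text
t: 9.3
position: [0.5278, -0.1505, 0.0906]
tool_rot: [-3.141, 0.0, 1.178]
contact_force: [0.1, 0.7, 0.5]
opening: 0.0278
finger_force: 0.0
```

Call:
send_rows:
  increments:
    - [[0,0,-0.02],[0,0,0]]
    - [[0,0,-0.07],[0,0,0]]
    - [[0,0,-0.13],[0,0,0]]
    - [[0,0,-0.19],[0,0,0]]
    - [[0,0,-0.25],[0,0,0]]
    - [[0,0,-0.25],[0,0,0]]

```text
t: 9.9
position: [0.5313, -0.1521, 0.3005]
tool_rot: [3.126, 0.001, 1.178]
contact_force: [0.5, -0.6, 0.3]
opening: 0.0277
finger_force: 0.0
```

```bash
python3 - <<'E'
from h import *
import cv2
st();print(intank())
c=env.camera_info('wrist');p,d=env.snapshot('wrist');np.savez('w6.npz',p=p,d=d,**c)
P,ok=cloud('w6.npz');Z=P[...,2];T=(P[...,:2]-TO)@TA*1000
m=ok&(abs(T[...,0]-32)<18)&(abs(T[...,1])<60)&(Z>.108)&(Z<.126)
q=T[m];print(m.sum(),np.median(Z[m]),cv2.minAreaRect(q.astype(np.float32)),q.mean(0))
print(inc([.49,.2,.32],1.4435))
E
```

```text
t 9.9 p [ 0.5313 -0.1521  0.3005] rpy [3.1256e+00 1.2000e-03 1.1784e+00] F [ 0.5 -0.6  0.3] T [ 0.02 -0.01 -0.01] open 0.0277 ff 0.0
[30.07 -0.35]
1088 0.11732378321911671 ((26.58779525756836, 0.18857574462890625), (102.66377258300781, 12.288949012756348), 89.90857696533203) [26.85877018  0.19579646]
([0.3868, -0.2139, -0.0321], [0.003, 0.0006, -0.0844])
```

The dam stands flush (x = 26.7, upright, top at 117 mm). Next is the wedge.

```bash
python3 - <<'E'
from h import *
import cv2
P,ok=cloud('w3.npz');X,Y,Z=P[...,0],P[...,1],P[...,2]
m=ok&(X>.49)&(X<.56)&(Y>.18)&(Y<.28)&(Z>.132)&(Z<.15)
print(m.sum(),np.median(Z[m]),cv2.minAreaRect((P[m][:,:2]*1000).astype(np.float32)),P[m].mean(0))
print(inc([.515,.18,.27],1.4435))
E
```

```text
617 0.1409285481620755 ((526.5618286132812, 227.3610076904297), (43.22344207763672, 13.309354782104492), 82.82842254638672) [0.5260344  0.22817774 0.14021089]
([0.3757, -0.1761, 0.0308], [0.003, 0.0006, -0.0844])
```

```bash
python3 - <<'E'
from h import *
print(inc([.526,.2275,.23],1.4435))
E
```

```text
([0.4359, -0.1865, 0.0807], [0.003, 0.0006, -0.0844])
```

Call:
send_rows:
  increments:
    - [[0.055,-0.025,0],[0.003,0,-0.01]]
    - [[0.11,-0.05,0],[0.003,0,-0.02]]
    - [[0.165,-0.075,0.01],[0.003,0,-0.03]]
    - [[0.22,-0.1,0.02],[0.003,0,-0.04]]
    - [[0.275,-0.125,0.03],[0.003,0,-0.05]]
    - [[0.33,-0.15,0.045],[0.003,0,-0.065]]
    - [[0.385,-0.17,0.06],[0.003,0,-0.0844]]
    - [[0.4359,-0.1865,0.08],[0.003,0,-0.0844]]
  grip: 0.1

```text
t: 10.75
position: [0.5226, 0.2307, 0.2251]
tool_rot: [-3.131, -0.001, 1.445]
contact_force: [0.4, -0.3, 0.9]
opening: 0.0385
finger_force: 0.0
```

Call:
send_rows:
  increments:
    - [[0,0,0],[0,0,0]]
    - [[0,0,0],[0,0,0]]

```text
t: 10.95
position: [0.5223, 0.2291, 0.2244]
tool_rot: [-3.128, 0.001, 1.446]
contact_force: [-0.3, 0.2, 1.2]
opening: 0.0385
finger_force: 0.0
```

```bash
python3 - <<'E'
from h import *
st();print(inc([.526,.2275,.112],1.4435))
E
```

```text
t 10.95 p [0.5223 0.2291 0.2244] rpy [-3.1280e+00  1.0000e-03  1.4456e+00] F [-0.3  0.2  1.2] T [-0.03 -0.01 -0.02] open 0.0385 ff 0.0
([-0.0013, 0.0067, 0.1404], [-0.0043, 0.0003, 0.0007])
```

Call:
send_rows:
  increments:
    - [[-0.0013,0.0067,0.03],[-0.0043,0,0.0007]]
    - [[-0.0013,0.0067,0.06],[-0.0043,0,0.0007]]
    - [[-0.0013,0.0067,0.09],[-0.0043,0,0.0007]]
    - [[-0.0013,0.0067,0.09],[-0.0043,0,0.0007]]
    - [[-0.0013,0.0067,0.09],[-0.0043,0,0.0007]]

```text
t: 11.45
position: [0.5284, 0.2259, 0.155]
tool_rot: [3.138, -0.001, 1.439]
contact_force: [-0.0, 0.8, 0.4]
opening: 0.0387
finger_force: 0.0
```

```bash
python3 - <<'E'
from h import *
st();print(inc([.526,.2275,.112],1.4435))
E
```

```text
t 11.45 p [0.5284 0.2259 0.155 ] rpy [ 3.1380e+00 -8.0000e-04  1.4395e+00] F [-0.   0.8  0.4] T [-0.   -0.06 -0.03] open 0.0387 ff 0.0
([0.0015, -0.0034, 0.0538], [0.0011, -0.0002, -0.0013])
```

Call:
send_rows:
  increments:
    - [[0.0015,-0.003,0.02],[0.001,0,-0.001]]
    - [[0.0015,-0.003,0.04],[0.001,0,-0.001]]
    - [[0.0015,-0.003,0.0538],[0.001,0,-0.001]]
    - [[0.0015,-0.003,0.0538],[0.001,0,-0.001]]
    - [[0.0015,-0.003,0.0538],[0.001,0,-0.001]]

```text
t: 11.95
position: [0.526, 0.2286, 0.1113]
tool_rot: [3.142, -0.001, 1.444]
contact_force: [-0.1, 0.1, 0.1]
opening: 0.0386
finger_force: 0.0
```

Call:
send_rows:
  increments:
    - [[0,0,0],[0,0,0]]
    - [[0,0,0],[0,0,0]]
    - [[0,0,0],[0,0,0]]
    - [[0,0,0],[0,0,0]]
    - [[0,0,0],[0,0,0]]
  grip: 1
  newtons: 80

```text
t: 12.45
position: [0.5268, 0.2289, 0.1128]
tool_rot: [3.139, -0.002, 1.444]
contact_force: [-0.4, 0.9, 3.3]
opening: 0.0108
finger_force: 78.9
```

Call:
send_rows:
  increments:
    - [[0,0,-0.02],[0,0,0]]
    - [[0,0,-0.07],[0,0,0]]
    - [[0,0,-0.13],[0,0,0]]
    - [[0,0,-0.19],[0,0,0]]
    - [[0,0,-0.25],[0,0,0]]
    - [[0,0,-0.27],[0,0,0]]
    - [[0,0,-0.27],[0,0,0]]
    - [[0,0,-0.27],[0,0,0]]

```text
t: 13.25
position: [0.5251, 0.2281, 0.3257]
tool_rot: [-3.14, 0.0, 1.444]
contact_force: [0.6, 0.2, -2.2]
opening: 0.0108
finger_force: 78.6
```

```bash
python3 - <<'E'
from h import *
import cv2
st()
c=env.camera_info('wrist');p,d=env.snapshot('wrist');np.savez('w7.npz',p=p,d=d,**c)
P,ok=cloud('w7.npz');s=env.sense()
Q=(P-s['position'])@R.from_euler('xyz',s['tool_rot']).as_matrix()*1000
m=ok&(abs(Q[...,1])<30)&(abs(Q[...,0])<50)&(Q[...,2]>-45)&(Q[...,2]<140)
for lo,hi in [(-45,-20),(-20,15),(15,45),(45,100)]:
    k=m&(Q[...,2]>lo)&(Q[...,2]<hi)&(Q[...,0]>13);q=Q[k]
    if len(q): print(lo,len(q),np.round(np.percentile(q,[2,50,98],axis=0),1).tolist())
print(inc(tw(.044,0,.37),YAW))
E
```

```text
t 13.25 p [0.5251 0.2281 0.3257] rpy [-3.1395  0.      1.4442] F [ 0.6  0.2 -2.2] T [ 0.   -0.01 -0.03] open 0.0108 ff 78.6
-45 673 [[13.2, -5.9, -44.3], [17.7, -0.2, -28.8], [20.2, 5.6, -20.7]]
-20 540 [[17.4, -5.9, -19.4], [19.8, -0.1, -5.4], [20.4, 5.6, 13.5]]
15 1307 [[13.6, -7.9, 17.7], [23.4, 5.6, 25.2], [28.2, 16.8, 44.3]]
45 368 [[27.4, -7.9, 47.6], [27.9, 1.9, 66.0], [28.3, 13.1, 97.9]]
([-0.4746, 0.0849, -0.057], [-0.0013, 0.0005, 0.0847])
```

The wedge is held with its slope on +tool y, which is correct; its centre is at tool x -1.8 mm and its underside at TCP - 106 mm. Move above the gap.

```bash
python3 - <<'E'
from h import *
print(inc(tw(.043,.002,.30),YAW))
E
```

```text
([-0.4718, 0.0848, 0.0305], [-0.0013, 0.0005, 0.0847])
```

Call:
send_rows:
  increments:
    - [[-0.055,0.01,0],[0,0,0.01]]
    - [[-0.11,0.02,0],[0,0,0.02]]
    - [[-0.165,0.03,0],[0,0,0.03]]
    - [[-0.22,0.04,0],[0,0,0.04]]
    - [[-0.275,0.05,0],[0,0,0.05]]
    - [[-0.33,0.06,0],[0,0,0.065]]
    - [[-0.385,0.07,0.01],[0,0,0.075]]
    - [[-0.44,0.08,0.02],[0,0,0.0847]]

```text
t: 14.1
position: [0.5438, -0.1302, 0.3078]
tool_rot: [-3.137, -0.002, 1.177]
contact_force: [1.4, -0.4, -1.3]
opening: 0.0107
finger_force: 78.4
```

Call:
send_rows:
  increments:
    - [[-0.03,0.005,0.01],[0,0,0]]
    - [[-0.03,0.005,0.01],[0,0,0]]
    - [[-0.03,0.005,0.01],[0,0,0]]
    - [[-0.03,0.005,0.01],[0,0,0]]

```text
t: 14.5
position: [0.5393, -0.1514, 0.3022]
tool_rot: [-3.14, -0.002, 1.179]
contact_force: [0.2, -0.3, -1.1]
opening: 0.0108
finger_force: 78.4
```

```bash
python3 - <<'E'
from h import *
st();print(intank(),inc(tw(.043,.002,.24),YAW))
E
```

```text
t 14.5 p [ 0.5393 -0.1514  0.3022] rpy [-3.1400e+00 -2.1000e-03  1.1791e+00] F [ 0.2 -0.3 -1.1] T [-0.01  0.08  0.05] open 0.0108 ff 78.4
[37.19  3.35] ([-0.0019, 0.0074, 0.0778], [-0.0005, -0.0007, 0.0003])
```

Call:
send_rows:
  increments:
    - [[-0.0019,0.0074,0.02],[-0.0005,-0.0007,0]]
    - [[-0.0019,0.0074,0.05],[-0.0005,-0.0007,0]]
    - [[-0.0019,0.0074,0.0778],[-0.0005,-0.0007,0]]
    - [[-0.0019,0.0074,0.0778],[-0.0005,-0.0007,0]]
    - [[-0.0019,0.0074,0.0778],[-0.0005,-0.0007,0]]

```text
t: 15.0
position: [0.5447, -0.1551, 0.2414]
tool_rot: [3.14, 0.001, 1.18]
contact_force: [0.3, 0.3, -0.8]
opening: 0.0105
finger_force: 78.3
```

```bash
python3 - <<'E'
from h import *
import cv2
st();print(intank(),inc(tw(.043,.002,.155),YAW))
c=env.camera_info('wrist');p,d=env.snapshot('wrist');np.savez('w8.npz',p=p,d=d,**c)
P,ok=cloud('w8.npz');Z=P[...,2];T=(P[...,:2]-TO)@TA*1000
m=ok&(abs(T[...,0]-30)<20)&(T[...,1]>-5)&(T[...,1]<60)&(Z>.113)&(Z<.122)
q=T[m];print(m.sum(),'dam',cv2.minAreaRect(q.astype(np.float32)))
m=ok&(abs(T[...,0]-66)<8)&(abs(T[...,1])<50)&(Z>.0925)&(Z<.099);print('wall+x',np.round(np.percentile(T[m][:,0],[5,50,95]),1))
m=ok&(abs(T[...,1]-28)<2)&(Z>.135)&(Z<.21)&(T[...,0]>25)&(T[...,0]<70);print('blade',m.sum(),np.round(np.percentile(T[m][:,0],[2,50,98]),1))
E
```

```text
t 15.0 p [ 0.5447 -0.1551  0.2414] rpy [3.1397e+00 6.0000e-04 1.1798e+00] F [ 0.3  0.3 -0.8] T [ 0.03  0.01 -0.01] open 0.0105 ff 78.3
[43.54  2.04] ([0.0, -0.0009, 0.108], [0.0006, 0.0002, 0.0005])
784 dam ((26.64364242553711, 23.191070556640625), (56.275482177734375, 10.734721183776855), 89.27723693847656)
wall+x [61.5 67.  70.4]
blade 571 [35.3 45.5 57.6]
```

Call:
send_rows:
  increments:
    - [[0,-0.0014,0.03],[0.0006,0,0.0005]]
    - [[0,-0.0014,0.055],[0.0006,0,0.0005]]
    - [[0,-0.0014,0.08],[0.0006,0,0.0005]]
    - [[0,-0.0014,0.1],[0.0006,0,0.0005]]
    - [[0,-0.0014,0.108],[0.0006,0,0.0005]]
    - [[0,-0.0014,0.108],[0.0006,0,0.0005]]

```text
t: 15.65
position: [0.5436, -0.1557, 0.1546]
tool_rot: [-3.141, 0.001, 1.177]
contact_force: [-0.6, 0.3, -0.8]
opening: 0.0108
finger_force: 78.4
```

```bash
python3 - <<'E'
from h import *
st();print(intank(),inc(tw(.0415,.002,.135),YAW))
E
```

```text
t 15.65 p [ 0.5436 -0.1557  0.1546] rpy [-3.1413e+00  7.0000e-04  1.1768e+00] F [-0.6  0.3 -0.8] T [-0.03  0.   -0.01] open 0.0108 ff 78.4
[42.8   1.03] ([0.0012, -0.0016, 0.0245], [-0.0001, 0.0002, -0.0004])
```

Call:
send_rows:
  increments:
    - [[0.001,-0.001,0.01],[0,0,0]]
    - [[0.001,-0.0018,0.018],[0,0,0]]
    - [[0.001,-0.0018,0.024],[0,0,0]]
    - [[0.001,-0.0018,0.024],[0,0,0]]
    - [[0.001,-0.0018,0.024],[0,0,0]]

```text
t: 16.15
position: [0.5427, -0.1546, 0.1357]
tool_rot: [3.141, 0.001, 1.177]
contact_force: [-0.7, -0.5, -1.7]
opening: 0.0106
finger_force: 78.4
```

```bash
python3 - <<'E'
from h import *
st();s=env.sense();print(intank(),TA.T@s['contact_force'][:2])
E
```

```text
t 16.15 p [ 0.5427 -0.1546  0.1357] rpy [3.1413e+00 8.0000e-04 1.1766e+00] F [-0.7 -0.5 -1.7] T [-0.01  0.   -0.04] open 0.0106 ff 78.4
[41.5   1.69] [-0.4536171  -0.70466284]
```

Free so far. I'll push down gradually and watch the force.

Call:
send_rows:
  increments:
    - [[0,0,0.003],[0,0,0]]
    - [[0,0,0.006],[0,0,0]]
    - [[0,0,0.009],[0,0,0]]
    - [[0,0,0.012],[0,0,0]]
    - [[0,0,0.012],[0,0,0]]
    - [[0,0,0.012],[0,0,0]]

```text
t: 16.75
position: [0.5422, -0.1544, 0.1267]
tool_rot: [-3.14, 0.001, 1.176]
contact_force: [-3.9, 1.9, 4.6]
opening: 0.0108
finger_force: 79.3
```

```bash
python3 - <<'E'
from h import *
st();s=env.sense();print(intank(),TA.T@s['contact_force'][:2])
E
```

```text
t 16.75 p [ 0.5422 -0.1544  0.1267] rpy [-3.1404e+00  7.0000e-04  1.1760e+00] F [-3.9  1.9  4.6] T [ 0.24  0.5  -0.24] open 0.0108 ff 79.3
[40.96  1.72] [-4.28183717  0.27324218]
```

Call:
send_rows:
  increments:
    - [[0,-0.0004,0.002],[0,0,0]]
    - [[0,-0.0005,0.004],[0,0,0]]
    - [[0,-0.0005,0.006],[0,0,0]]
    - [[0,-0.0005,0.006],[0,0,0]]
    - [[0,-0.0005,0.006],[0,0,0]]

```text
t: 17.25
position: [0.5423, -0.1544, 0.1265]
tool_rot: [-3.14, 0.001, 1.176]
contact_force: [-13.7, 5.5, 23.1]
opening: 0.0107
finger_force: 82.1
```

```bash
python3 - <<'E'
from h import *
st();s=env.sense();print(intank(),TA.T@s['contact_force'][:2])
E
```

```text
t 17.25 p [ 0.5423 -0.1544  0.1265] rpy [-3.1401e+00  1.1000e-03  1.1765e+00] F [-13.7   5.5  23.1] T [ 0.71  1.93 -0.24] open 0.0107 ff 82.1
[41.04  1.75] [-14.75391414  -0.133883  ]
```

The wedge is home: underside about 20 mm, x = 41, 23 N down. I'll relax the sideways load towards the core so the dam takes it, then verify.

Call:
send_rows:
  increments:
    - [[0,-0.001,0],[0,0,0]]
    - [[0,-0.002,0],[0,0,0]]
    - [[0,-0.002,0],[0,0,0]]
    - [[0,-0.002,0],[0,0,0]]
    - [[0,-0.002,0],[0,0,0]]

```text
t: 17.75
position: [0.5423, -0.1544, 0.1265]
tool_rot: [3.138, 0.001, 1.176]
contact_force: [-8.6, 4.1, 18.6]
opening: 0.0109
finger_force: 81.6
```

```bash
python3 - <<'E'
from h import *
import cv2
st();s=env.sense();print(intank(),TA.T@s['contact_force'][:2])
c=env.camera_info('wrist');p,d=env.snapshot('wrist');np.savez('w9.npz',p=p,d=d,**c);cv2.imwrite('pics/w9.png',p)
P,ok=cloud('w9.npz');Z=P[...,2];T=(P[...,:2]-TO)@TA*1000
m=ok&(abs(T[...,0]-30)<12)&(T[...,1]>20)&(T[...,1]<60)&(Z>.112)&(Z<.123)
q=T[m];print(m.sum(),'dam',np.median(Z[m]),cv2.minAreaRect(q.astype(np.float32)))
m=ok&(abs(T[...,0]-42)<12)&(T[...,1]>12)&(T[...,1]<30)&(Z>.145)&(Z<.17);print('tab',m.sum(),np.median(Z[m]) ,cv2.minAreaRect(T[m].astype(np.float32)))
E
```

```text
t 17.75 p [ 0.5423 -0.1544  0.1265] rpy [3.1385e+00 9.0000e-04 1.1762e+00] F [-8.6  4.1 18.6] T [ 0.55  1.28 -0.25] open 0.0109 ff 81.6
[41.01  1.74] [-9.4872827   0.49463952]
1611 dam 0.11726947559985286 ((31.1124324798584, 35.83247375488281), (31.66593360900879, 21.411861419677734), 89.58067321777344)
tab 1447 0.15457542640239583 ((41.95305633544922, 17.048294067382812), (23.89740753173828, 10.088020324707031), 0.009322775527834892)
```

View pics/w9.png

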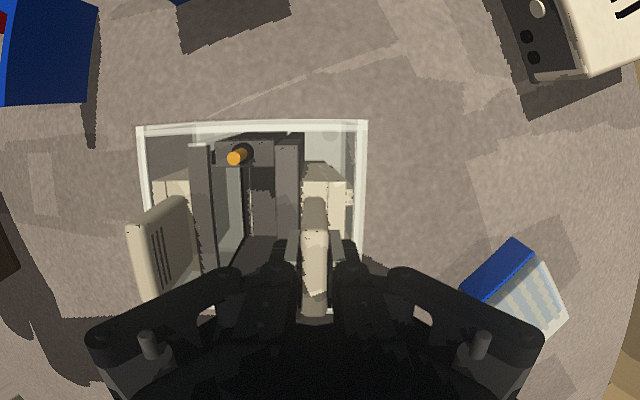

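The picture shows the dam against the core (column 288), the wedge blade between the dam and the ribs (columns 305-350), and the tab gripped above the dam's top. I'll add a little down-push and hand in.

Call:
send_rows:
  increments:
    - [[0,-0.001,0.002],[0,0,0]]
    - [[0,-0.0015,0.0025],[0,0,0]]
    - [[0,-0.0015,0.0025],[0,0,0]]
    - [[0,-0.0015,0.0025],[0,0,0]]
    - [[0,-0.0015,0.0025],[0,0,0]]
    - [[0,-0.0015,0.0025],[0,0,0]]

```text
t: 18.4
position: [0.5423, -0.1544, 0.1264]
tool_rot: [3.136, 0.001, 1.176]
contact_force: [-7.6, 4.5, 24.3]
opening: 0.0103
finger_force: 82.3
```

```bash
python3 - <<'E'
from h import *
st();s=env.sense();print(intank(),TA.T@s['contact_force'][:2])
if s['contact_force'][2]>15 and s['position'][2]<.13: print(env.close_job())
E
```

```text
t 18.4 p [ 0.5423 -0.1544  0.1264] rpy [3.1358e+00 9.0000e-04 1.1761e+00] F [-7.6  4.5 24.3] T [ 0.67  1.5  -0.21] open 0.0103 ff 82.3
[41.03  1.74] [-8.76987539  1.2858136 ]
the job is handed in; nothing more can be done
None
```

The job is handed in at 18.4 s: the dam stands let go on the tank floor, flush against the gasket when last measured, and the wedge is jammed home beside it, underside about 20 mm above the bench, held by its tab with about 24 N down; no verdict came back, and the force between dam and core was not measured directly.

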